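# Start the vacuum jug's screw stopper

## Task

One of the two vacuum jugs has its screw stopper only resting on top of the thread, standing high. Start it without crossing the thread: turn it backward (anticlockwise from above) until it drops into the thread, then forward one full turn, and finish while still gripping the stopper's knob and keeping it still there; do not screw it home, and do not let go at the end. Leave the crockery and the other things on the counter where they are.

Things in the scene. Friction and masses are not known exactly. Their poses are not given: they have to be found in the camera images.
- jug: the jug to close (its stopper stands high above the neck): short steel vacuum jug fixed to the table, it does not move or turn; body 120 mm across, neck rim 84 mm across and 165 mm above its origin, the centre of its foot; z up along its axis; black handle on its +x side reaching 110 mm from the axis, small pouring lip on -x
- closed_jug: an identical jug, also fixed, its stopper already screwed fully home (flange 1 mm above the rim): nothing to do here. The two jugs may stand either way round
- stopper: black screw stopper of the jug, about 0.3 kg. Origin on the axis at the underside of its round flange (80 mm across, 8 mm thick), at the start 27 mm above the neck rim, 192 mm above the table; z up. On the flange stands a round knob 46 mm across, 8 to 48 mm above the origin; a raised pointer on top shows x. Kept upright on the jug's axis, it cannot be lifted out (2 mm at most)
- stopper_grip (a point): point on the stopper's axis 32 mm above its origin, at mid-height of the knob: the height to grip, from above, at any yaw (round, 46 mm). Turning takes about 0.1 N m; let go, the stopper stays where it is on the thread, so it can be regripped. Held up by the fingers it cannot drop: let go, or press down with a few N while turning it backward with a light grip
- turn (a joint): clockwise turn of the stopper seen from above, rad (forward grows, backward shrinks); its zero means nothing. From the start forward it slides level and butts on a stop after 1.5 to 3 rad; backward it slides level and drops after 0.5 to 1.9 rad (hidden, differs each time); about 0.6 rad beyond the drop is another stop. Once dropped, forward screws it in; fully home after about 1.5 turns
- depth (a joint): how far the stopper has sunk below its starting height, m: 0 at the start, 0.007 to 0.008 once it has dropped into the thread (by its own weight if not held up), then growing by 0.012 per forward turn: 0.020 after one turn from the drop
- milk_carton: loose white milk carton, 60 x 60 x 110 high (mm), origin at the centre of its underside; leave it alone
- mug: loose white mug, 76 across, 85 high (mm), origin at the centre of its underside; leave it alone
- sugar_bowl: loose white bowl, 100 across, 50 high (mm), origin at the centre of its underside; leave it alone
- beaker: loose clear drinking glass, 64 across, 100 high (mm), origin at the centre of its underside; leave it alone
- bottle: loose green glass bottle, 72 across, 220 high (mm), origin at the centre of its underside; leave it alone
- spoon: loose steel spoon lying on the table (mm), origin at the centre of its underside; leave it alone
- jam_jar: loose jar, 64 across, 80 high (mm), origin at the centre of its underside; leave it alone

How it is judged (in metres and radians):
On the way:
1. the stopper has dropped into the thread (value of joint depth between 0.0055 and 0.012 m), for 0.2 s.
At the end, for the whole second after the job is handed in: The stopper sits one forward turn down from its drop (depth 20 mm, within 3 mm, that is a quarter turn), is at rest, and the fingers grip its knob (over 1.5 N, grasp point within 30 mm of the knob's middle) (value of joint depth between 0.017 and 0.023 m and contact force between the fingers and stopper above 1.5 N and distance between the grasp point and stopper_grip below 0.03 m and velocity of joint turn between -0.1 and 0.1 rad/s and velocity of joint depth between -0.005 and 0.005 m/s); the arm keeps its last pose, push and grip.
It fails at once if a bystander is pushed more than 30 mm away (distance of any of milk_carton, mug, sugar_bowl, beaker, bottle, spoon, jam_jar from where it was at the start of the episode above 0.03 m).
It also fails if it takes over 67 s, if anything falls off the work surface, if the arm or the gripper's body presses on something with over 40 N, if the wrist force passes 120 N, or if a joint passes its speed limit or range.

## Robot

A 6-joint arm with a two-finger parallel gripper is mounted at the origin on the work surface. World frame = base frame: x ahead of the robot, y to its left, z up, the work surface at z = 0. Lengths are in mm, angles in rad, forces in N, time in s.
With the tool pointing down it reaches from about 275 to 750 mm from the base axis. Payload 10.2 kg.
Tool frame: the origin (TCP) lies between the finger pads; the fingertips stand 17 mm ahead of it and the grasp point (between the pads) lies 2 mm behind it; z points along the fingers, x is the direction in which the jaws open and shut, and the axes are right-handed (so a half turn about z gives the same grasp; the last joint's range is limited). The gripper opens to 85 mm and grips with 20 to 120 N. Pads are 22 mm wide; open, the fingers measure 114 mm over their backs; the gripper's body (76 mm by 85 mm) begins 54 mm behind the grasp point. The pads swing forward as they close: fully open they stand 13 mm farther back than shut.
Start: joints at [1.07, 0.313, 1.498, -0, 1.331, -0.223], TCP at [143.989, 504.875, 248.294] pointing down, gripper open.
Joint ranges: [-2.94, 2.94], [-0.97, 2.17], [0.19, 2.56], [-1.23, 4.37], [0.02, 3.11], [-2.88, 2.88]. Speed limits (rad/s): [2.39, 2.39, 3.01, 3.14, 3.14, 3.14].

## Interface

Orientations are given as a unit quaternion [x, y, z, w].
In Python, from plant import env gives the robot as it stands. The module is installed in compiled form; this text tells all that it offers.
- The arm moves only by the tool apply_moves, never from a script. Its argument "plan" is one flat list of numbers, 7 for each row, row after row: the opening in per cent of the stroke, from 0 (shut) to 100 (fully open), then the shift along the tool's x, y, z in mm, then the turn, a rotation vector about the tool's x, y, z in rad. In form: [gripper, x, y, z, ax, ay, az, gripper, x, y, z, ax, ay, az, ...]. A call has exactly 8 rows; each row shifts and turns the commanded pose from where the row before left it, along the tool's axes as they then stand; what a row does not reach is not made up. A row lasts 1/10 s, in which the tool goes at most 50 mm and 8.59 degrees, less where a joint would pass 70% of its speed; a pose out of reach is approached as far as the arm can. A call is refused whole if a number of a shift passes 50 or a number of a turn 0.15, either way. A call with a gripper value outside its range is refused whole. The fingers move at their own pace and stop on an object; "force" is the grip in N (left out, the last holds). Time passes only in rows, so rows that do not move let the fingers close, or fill a call up. It gives the time, the measured TCP pose, the force and the opening at its end, in the units of the state.
- env.get_state(): the state, without advancing time (a new reading comes with each control period).
- env.camera(name): name is "side" or "top"; returns a dict with "pixels" (420x560x3 uint8, red, green, blue), "depth" (420x560 float32, mm along the optical axis (not along the pixel's ray), 0 where there is no reading), "mtx" (3x3 intrinsics, pixels), "extrinsics" (4x4, takes a point from world to camera coordinates). Camera axes: x right, y down, z forward; pixel columns grow to the right and rows downward; lengths in mm; the calibration is good to about 2 mm. A picture is of the moment at which its call begins.
- env.finish_job(): hands the job in, once; it reports no verdict.
The state is a dict: "clock": time; "qpos": joint angles; "dq": joint speeds; "joint_torque": joint torques, N m; "tool_pos": TCP position; "tcp_rot": TCP orientation; "ft_force": force on the tool from outside, world axes, zero at the start; "wrist_torque": the same for the moment, N m; "finger_gap": opening from 0.0 (shut) to 1.0 (fully open).
Only numpy, scipy, OpenCV 4.12 (cv2) and the standard library are available. Lean on these libraries where they do the work, as an engineer would, in place of code of your own. Each camera call takes 0.05 s, during which the arm holds its last target.

## Working session

There is one attempt and no reset: what is moved stays moved. The work goes in short steps, Python scripts to look and compute and a tool call to move; the robot and the scene stay as the last step left them, time stands still between calls to the robot, and variables do not carry over. Pictures are saved under pics/ and viewed, and the job is handed in when it is done.

Besides the shell and the picture viewer there is one more tool, called after "Emit:" by a JSON object that holds its "name" and its "arguments", one argument or row to a line. apply_moves: Moves the arm, as the interface text tells. Its arguments: {"type":"object","properties":{"plan":{"type":"array"},"force":{"type":"number"}},"required":["plan"]}

```bash
mkdir -p pics
python3 - <<'E'
from plant import env
import cv2,numpy as np
s=env.get_state(); print(s)
for n in("side","top"):
    c=env.camera(n); cv2.imwrite(f"pics/{n}0.png",c["pixels"][:,:,::-1]); np.savez(f"{n}0.npz",**c); print(n,c["mtx"].tolist(),c["extrinsics"].round(3).tolist())
E
```

```text
{'clock': 0.0, 'qpos': array([ 1.06959060e+00,  3.13460112e-01,  1.49844088e+00,  5.96990649e-06,
        1.33100330e+00, -2.23404344e-01]), 'dq': array([-0.00039053, -0.00081947, -0.00098394,  0.00210833, -0.00281377,
        0.00051186]), 'joint_torque': array([-1.90429331e-03, -4.12270474e+01, -2.59742206e+01, -3.25765041e-04,
        4.08371605e-03, -1.87551287e-06]), 'tool_pos': array([143.87285099, 504.65525098, 247.72845971]), 'tcp_rot': array([ 7.98198851e-01,  6.02393696e-01, -5.99182256e-04,  2.66624951e-04]), 'ft_force': array([ 0.10797126,  1.36365549, -0.08953698]), 'wrist_torque': array([ 0.04669339,  0.03210314, -0.07655265]), 'finger_gap': 0.9992710041950676}
side [[393.8362115899243, 0.0, 274.8763877525709], [0.0, 393.8362115899243, 209.22377443985326], [0.0, 0.0, 1.0]] [[-0.998, -0.059, 0.015, 537.391], [-0.048, 0.611, -0.79, 149.444], [0.037, -0.79, -0.612, 1230.196], [0.0, 0.0, 0.0, 1.0]]
top [[423.97606535217017, 0.0, 278.469778122309], [0.0, 423.97606535217017, 209.6033215763334], [0.0, 0.0, 1.0]] [[0.018, -1.0, -0.016, -6.003], [-0.987, -0.015, -0.16, 541.546], [0.159, 0.018, -0.987, 1318.949], [0.0, 0.0, 0.0, 1.0]]
```

View pics/side0.png

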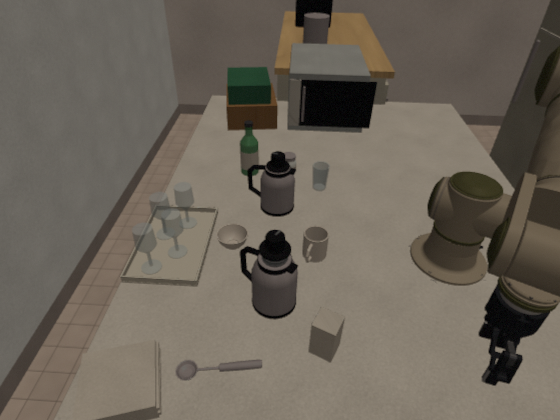

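View pics/top0.png

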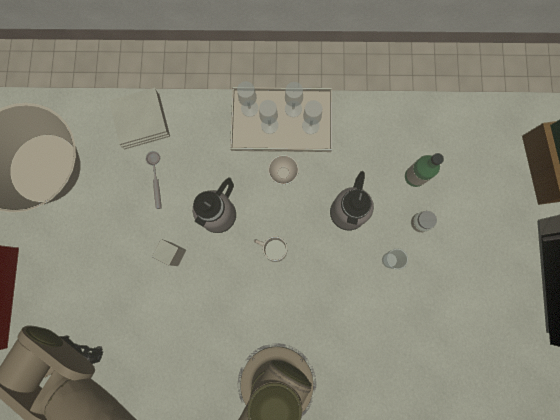

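```bash
cat > h.py <<'E'
import numpy as np
def pts(c):
    K=c["mtx"];T=c["extrinsics"];d=c["depth"].astype(float)
    v,u=np.mgrid[:d.shape[0],:d.shape[1]]
    p=np.stack([(u-K[0,2])/K[0,0]*d,(v-K[1,2])/K[1,1]*d,d],-1)
    w=(p-T[:3,3])@T[:3,:3]
    w[d<=0]=np.nan
    return w
E
python3 - <<'E'
from h import *
import cv2
for n in("side","top"):
    c=dict(np.load(f"{n}0.npz")); w=pts(c)
    if n=="top": boxes={"L":(slice(180,235),slice(185,240)),"R":(slice(170,235),slice(325,380))}
    else: boxes={"near":(slice(228,320),slice(235,305)),"far":(slice(148,215),slice(243,303))}
    ims=[]
    for k,b in boxes.items():
        p=w[b].reshape(-1,3); col=c["pixels"][b].reshape(-1,3).astype(int)
        z=p[:,2]
        h=np.histogram(z[np.isfinite(z)],bins=np.arange(100,260,6)); print(n,k,list(zip(h[1].astype(int),h[0])))
        zt=np.nanmax(z); m=z>zt-10
        print(zt,p[m].mean(0),np.ptp(p[m],axis=0),m.sum())
        im=c["pixels"][b][:,:,::-1]; ims.append(cv2.resize(im,(390,500),interpolation=cv2.INTER_CUBIC))
    cv2.imwrite(f"pics/z_{n}.png",np.clip(np.hstack(ims).astype(float)*1.6,0,255).astype(np.uint8))
E
```

```text
side near [(np.int64(100), np.int64(86)), (np.int64(106), np.int64(80)), (np.int64(112), np.int64(114)), (np.int64(118), np.int64(115)), (np.int64(124), np.int64(120)), (np.int64(130), np.int64(141)), (np.int64(136), np.int64(166)), (np.int64(142), np.int64(107)), (np.int64(148), np.int64(76)), (np.int64(154), np.int64(111)), (np.int64(160), np.int64(298)), (np.int64(166), np.int64(58)), (np.int64(172), np.int64(33)), (np.int64(178), np.int64(40)), (np.int64(184), np.int64(3)), (np.int64(190), np.int64(45)), (np.int64(196), np.int64(297)), (np.int64(202), np.int64(37)), (np.int64(208), np.int64(40)), (np.int64(214), np.int64(39)), (np.int64(220), np.int64(34)), (np.int64(226), np.int64(39)), (np.int64(232), np.int64(84)), (np.int64(238), np.int64(142)), (np.int64(244), np.int64(1)), (np.int64(250), np.int64(0))]
244.12873248005587 [530.71340577 210.74851664 238.38338424] [45.94941256 46.86827974  9.65943362] 215
side far [(np.int64(100), np.int64(72)), (np.int64(106), np.int64(76)), (np.int64(112), np.int64(97)), (np.int64(118), np.int64(84)), (np.int64(124), np.int64(80)), (np.int64
[... 1861 characters left out ...]
nt64(144)), (np.int64(142), np.int64(64)), (np.int64(148), np.int64(29)), (np.int64(154), np.int64(75)), (np.int64(160), np.int64(138)), (np.int64(166), np.int64(126)), (np.int64(172), np.int64(215)), (np.int64(178), np.int64(16)), (np.int64(184), np.int64(9)), (np.int64(190), np.int64(7)), (np.int64(196), np.int64(7)), (np.int64(202), np.int64(13)), (np.int64(208), np.int64(121)), (np.int64(214), np.int64(88)), (np.int64(220), np.int64(0)), (np.int64(226), np.int64(0)), (np.int64(232), np.int64(0)), (np.int64(238), np.int64(0)), (np.int64(244), np.int64(0)), (np.int64(250), np.int64(0))]
219.63928269724752 [ 544.65538984 -225.76004781  213.63839109] [45.71412176 45.75496667  9.91967688] 196
```

Run:
```python
from h import *
import cv2
def ray(c,uv,z):
    K=c["mtx"];T=c["extrinsics"];R=T[:3,:3];o=-R.T@T[:3,3]
    d=np.array([(uv[0]-K[0,2])/K[0,0],(uv[1]-K[1,2])/K[1,1],1])@R
    return o+d*(z-o[2])/d[2]
for n in("side","top"):
    c=dict(np.load(f"{n}0.npz")); w=pts(c)
    reg=(abs(w[...,0]-530)<60)&(abs(w[...,1]-207)<60)
    for lo,hi,zz in((235,247,240),(193,206,200)):
        m=(reg&(w[...,2]>lo)&(w[...,2]<hi)).astype(np.uint8)
        cs,_=cv2.findContours(m,cv2.RETR_EXTERNAL,cv2.CHAIN_APPROX_NONE)
        k=max(cs,key=cv2.contourArea)
        P=np.array([ray(c,q,zz)[:2] for q in k[:,0].astype(float)],np.float32)
        print(n,zz,cv2.minEnclosingCircle(P),cv2.fitEllipse(P))
```

```text
side 240 ((529.2229614257812, 212.8041229248047), 25.1523494720459) ((530.6682739257812, 211.7071990966797), (43.88893127441406, 45.70267868041992), 171.97947692871094)
side 200 ((530.563720703125, 213.0940399169922), 40.743648529052734) ((530.610107421875, 213.7834014892578), (73.65093994140625, 76.7217788696289), 175.4852752685547)
top 240 ((528.7816162109375, 205.4439697265625), 23.57074737548828) ((529.1075439453125, 204.86163330078125), (43.76518630981445, 43.844970703125), 154.52554321289062)
top 200 ((528.7659301757812, 204.95672607421875), 39.858192443847656) ((528.9901123046875, 204.7505340576172), (76.53479766845703, 77.7532730102539), 171.96412658691406)
```

View pics/z_side.png

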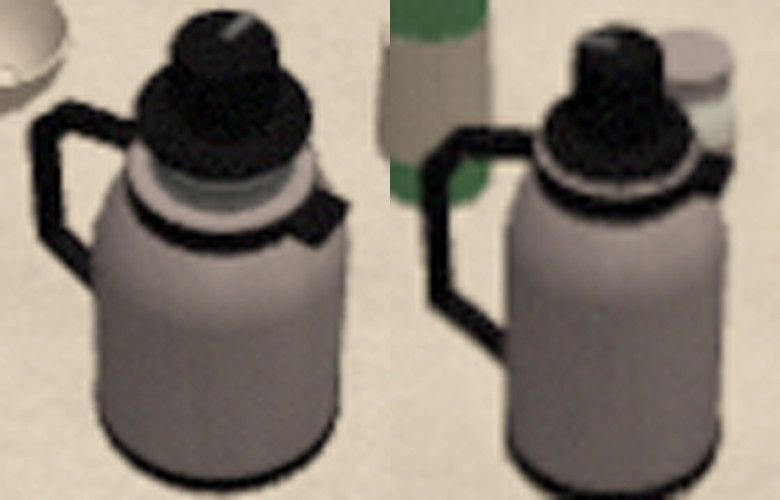

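View pics/z_top.png

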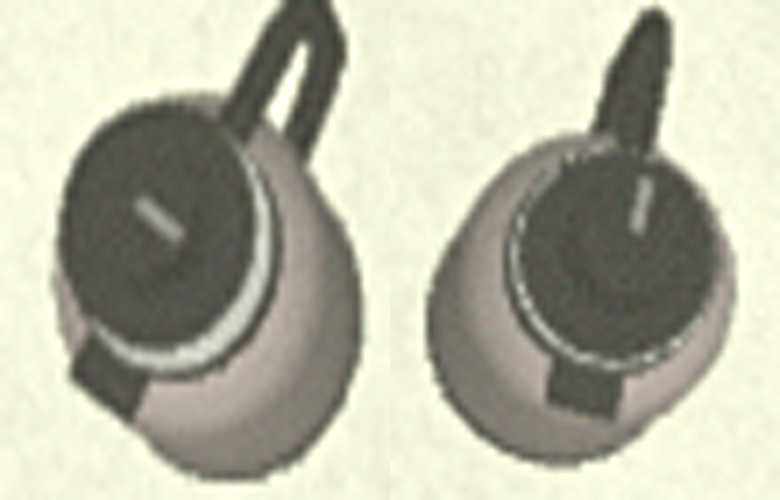

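```bash
cat >> h.py <<'E'
from scipy.spatial.transform import Rotation as Ro
def rel(target,s=None):
    from plant import env
    s=s or env.get_state()
    R=Ro.from_quat(s["tcp_rot"]).as_matrix()
    print("t",round(s["clock"],2),"tcp",s["tool_pos"].round(1),"q",s["qpos"].round(2),"F",s["ft_force"].round(1),"M",s["wrist_torque"].round(2),"gap",round(s["finger_gap"],3))
    print("tilt",R[:,2].round(4),"shift tool:",(R.T@(np.array(target)-s["tool_pos"])).round(1))
E
python3 -c "
from h import *
rel([529.5,206.5,290])"
```

```text
t 0.1 tcp [143.9 504.7 247.8] q [ 1.07  0.31  1.5   0.    1.33 -0.22] F [0.1 0.  0.7] M [ 0.    0.02 -0.02] gap 0.999
tilt [-6.e-04 -1.e-03 -1.e+00] shift tool: [-181.   452.6  -42.1]
```

Emit:
{"name": "apply_moves", "arguments": {
  "plan": [100,0,0,-21,0,0,0,100,-8,20,-21,0,0,0,100,-13,33,0,0,0,0,100,-14,35,0,0,0,0,100,-14,35,0,0,0,0,100,-14,35,0,0,0,0,100,-14,35,0,0,0,0,100,-14,35,0,0,0,0],
  "force": 20
}}

```text
clock: 0.9
tool_pos: [339.3, 353.6, 290.1]
tcp_rot: [0.798, 0.602, -0.0, -0.0]
ft_force: [1.0, -0.1, -0.3]
finger_gap: 1.0
```

```bash
python3 -c "
from h import *
rel([529.5,206.5,290])"
```

```text
t 0.9 tcp [339.3 353.6 290.1] q [ 0.57  0.21  1.53  0.    1.41 -0.73] F [ 1.  -0.1 -0.3] M [ 0.01  0.07 -0.02] gap 1.0
tilt [-4.e-04 -3.e-04 -1.e+00] shift tool: [-89.3 223.3   0. ]
```

Emit:
{"name": "apply_moves", "arguments": {
  "plan": [100,-14,35,0,0,0,0,100,-14,35,0,0,0,0,100,-14,35,0,0,0,0,100,-14,35,0,0,0,0,100,-14,35,0,0,0,0,100,-12,30,0,0,0,0,100,-7.3,18.3,0,0,0,0,100,0,0,0,0,0,0.15]
}}

```text
clock: 1.7
tool_pos: [530.0, 205.9, 289.3]
tcp_rot: [0.842, 0.539, -0.001, -0.0]
ft_force: [-0.3, 0.2, 0.1]
finger_gap: 1.0
```

```bash
python3 -c "
from h import *
rel([529.5,206.5,290])"
```

```text
t 1.7 tcp [530.  205.9 289.3] q [ 0.16  0.39  1.29 -0.    1.47 -0.97] F [-0.3  0.2  0.1] M [ 0.05 -0.03 -0.02] gap 1.0
tilt [-1.2e-03 -6.0e-04 -1.0e+00] shift tool: [ 0.3 -0.8 -0.7]
```

Emit:
{"name": "apply_moves", "arguments": {
  "plan": [100,0,-0.5,5,0,0,0.15,100,0,0,5,0,0,0.15,100,0,0,7,0,0,0,100,0,0,7,0,0,0,100,0,0,5,0,0,0,100,0,0,0,0,0,0,100,0,0,0,0,0,0,100,0,0,0,0,0,0]
}}

```text
clock: 2.5
tool_pos: [528.2, 208.0, 261.6]
tcp_rot: [0.912, 0.409, 0.0, 0.0]
ft_force: [-0.1, 0.3, 0.3]
finger_gap: 1.001
```

Run:
```python
from h import *
from plant import env
import cv2
rel([529.5,206.5,222])
ims=[]
for n,b in(("side",(slice(170,300),slice(200,360))),("top",(slice(140,270),slice(140,300)))):
    c=env.camera(n); np.savez(f"{n}1.npz",**c)
    ims.append(cv2.resize(c["pixels"][b][:,:,::-1],(400,325),interpolation=cv2.INTER_CUBIC))
cv2.imwrite("pics/a1.png",np.clip(np.hstack(ims)*1.6,0,255).astype(np.uint8))
```

```text
t 2.5 tcp [528.2 208.  261.6] q [ 0.17  0.4   1.34  0.    1.4  -0.67] F [-0.1  0.3  0.3] M [-0.02 -0.02  0.02] gap 1.001
tilt [ 6.e-04  1.e-04 -1.e+00] shift tool: [-0.3  1.9 39.6]
```

View pics/a1.png

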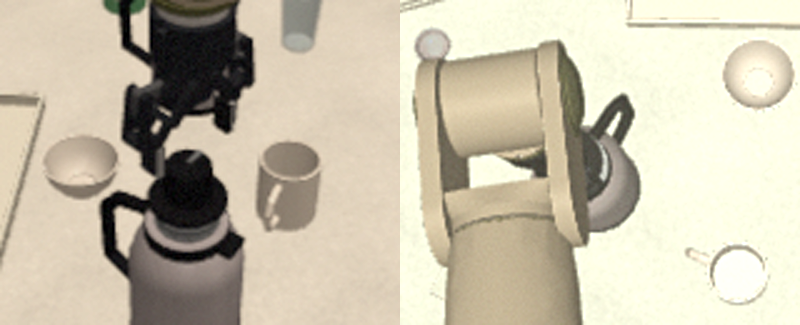

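Emit:
{"name": "apply_moves", "arguments": {
  "plan": [100,0,1,5,0,0,0,100,0,0.8,7,0,0,0,100,0,0,7,0,0,0,100,0,0,7,0,0,0,100,0,0,7,0,0,0,100,0,0,5,0,0,0,100,0,0,1,0,0,0,100,0,0,0,0,0,0]
}}

```text
clock: 3.4
tool_pos: [529.4, 206.8, 222.2]
tcp_rot: [0.912, 0.409, -0.0, -0.0]
ft_force: [0.5, -0.7, 0.3]
finger_gap: 1.002
```

Run:
```python
from h import *
from plant import env
import cv2
rel([529.5,206.5,222])
c=env.camera("side");b=(slice(170,300),slice(200,360))
cv2.imwrite("pics/a2.png",np.clip(cv2.resize(c["pixels"][b][:,:,::-1],(640,520),interpolation=cv2.INTER_CUBIC)*1.6,0,255).astype(np.uint8))
```

```text
t 3.4 tcp [529.4 206.8 222.2] q [ 0.17  0.43  1.4   0.    1.31 -0.68] F [ 0.5 -0.7  0.3] M [-0.02 -0.03 -0.02] gap 1.002
tilt [-1.e-04 -0.e+00 -1.e+00] shift tool: [-0.1  0.2  0.2]
```

View pics/a2.png

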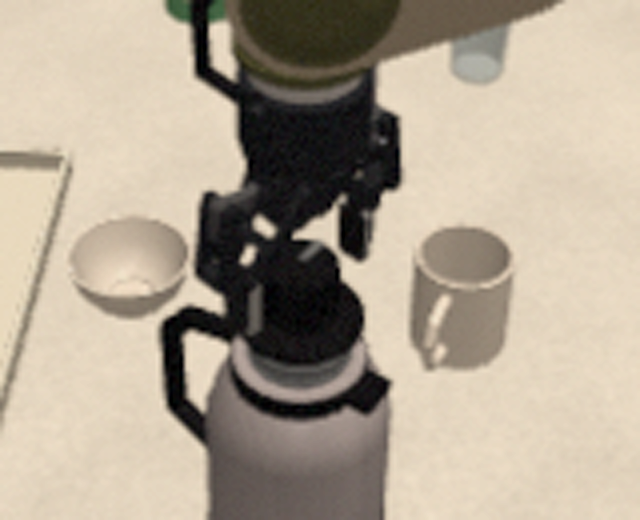

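The side view shows the two open fingers (about 230,290 and 355,225 in the crop) straddling the knob (300,270). I'll close lightly.

Emit:
{"name": "apply_moves", "arguments": {
  "plan": [45,0,0,0,0,0,0,30,0,0,0,0,0,0,30,0,0,0,0,0,0,30,0,0,0,0,0,0,30,0,0,0,0,0,0,30,0,0,0,0,0,0,30,0,0,0,0,0,0,30,0,0,0,0,0,0],
  "force": 20
}}

```text
clock: 4.25
tool_pos: [529.2, 206.4, 222.6]
tcp_rot: [0.912, 0.409, -0.0, 0.0]
ft_force: [-4.2, -4.0, 5.1]
finger_gap: 0.534
```

```bash
python3 -c "
from h import *
rel([529.5,206.5,222])"
```

```text
t 4.25 tcp [529.2 206.4 222.6] q [ 0.17  0.43  1.4  -0.    1.31 -0.68] F [-4.2 -4.   5.1] M [-0.77  0.77 -0.04] gap 0.534
tilt [-6.e-04 -9.e-04 -1.e+00] shift tool: [0.3 0.2 0.6]
```

Emit:
{"name": "apply_moves", "arguments": {
  "plan": [30,-0.5,0,0.5,0,0,-0.1,30,0,0,0,0,0,-0.13,30,0,0,0,0,0,-0.13,30,0,0,0,0,0,0,75,0,0,0,0,0,0,75,0,0,0,0,0,0,75,0,0,0,0,0,0,75,0,0,0,0,0,0],
  "force": 20
}}

```text
clock: 5.05
tool_pos: [529.1, 206.4, 221.6]
tcp_rot: [0.825, 0.566, 0.0, -0.0]
ft_force: [0.0, -0.7, 0.9]
finger_gap: 0.747
```

```bash
cat > look.py <<'E'
import sys
from h import *
from plant import env
import cv2
rel([529.5,206.5,222])
c=env.camera("side");b=(slice(200,300),slice(220,340)); np.savez("last.npz",**c)
w=pts(c);p=w.reshape(-1,3);r=np.hypot(p[:,0]-530,p[:,1]-207)
# flange top visible on the camera side
m=(r>29)&(r<37)&(p[:,1]>212)&(p[:,2]>170)&(p[:,2]<206)
print("flange",m.sum(),np.percentile(p[m,2],[25,50,75,90]).round(1))
m=(r<18)&(p[:,2]>205)&(p[:,2]<246); print("knob top",m.sum(),np.percentile(p[m,2],[50,80,90]).round(1) if m.sum() else '')
cv2.imwrite(f"pics/{sys.argv[1]}.png",np.clip(cv2.resize(c["pixels"][b][:,:,::-1],(600,500),interpolation=cv2.INTER_CUBIC)*1.8,0,255).astype(np.uint8))
E
python3 look.py b1
```

```text
t 5.05 tcp [529.1 206.4 221.6] q [ 0.17  0.43  1.41  0.    1.31 -1.04] F [ 0.  -0.7  0.9] M [-0.    0.03  0.04] gap 0.747
tilt [-1.e-04  1.e-04 -1.e+00] shift tool: [ 0.2  0.3 -0.4]
flange 185 [175.1 183.4 198.3 199.7]
knob top 56 [238.8 239.5 239.8]
```

View pics/b1.png

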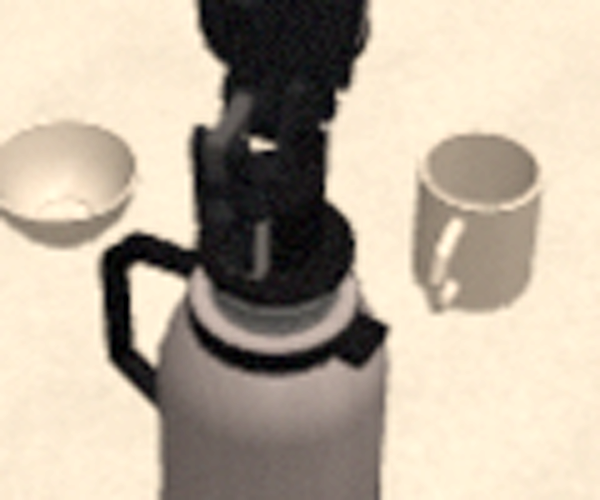

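Emit:
{"name": "apply_moves", "arguments": {
  "plan": [30,0,0,0,0,0,0,30,0,0,0,0,0,0,30,0,0,0,0,0,0,30,0,0,0.5,0,0,-0.12,30,0,0,0,0,0,-0.14,30,0,0,0,0,0,-0.12,75,0,0,-0.5,0,0,0,75,0,0,0,0,0,0],
  "force": 20
}}

```text
clock: 5.9
tool_pos: [529.2, 206.6, 221.8]
tcp_rot: [0.704, 0.71, 0.0, -0.0]
ft_force: [-1.0, 0.4, 0.0]
finger_gap: 0.75
```

```bash
python3 look.py b2
```

```text
t 5.9 tcp [529.2 206.6 221.8] q [ 0.17  0.43  1.4   0.    1.31 -1.41] F [-1.   0.4  0. ] M [ 0.01 -0.05  0.01] gap 0.75
tilt [ 3.e-04  5.e-04 -1.e+00] shift tool: [-0.1  0.3 -0.2]
flange 179 [175.  182.6 198.5 199.3]
knob top 11 [238.2 239.6 239.9]
```

View pics/b2.png

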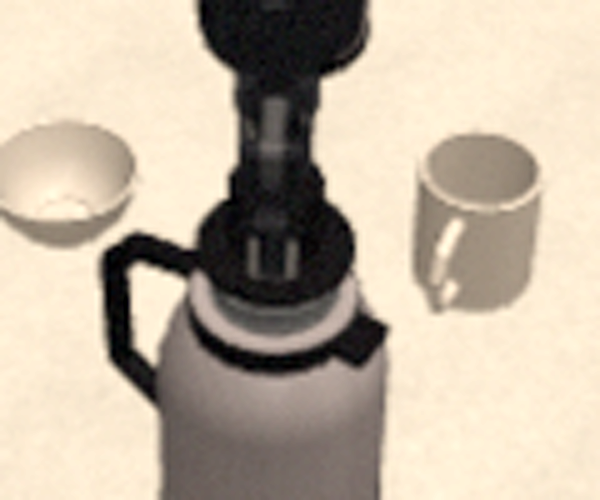

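Not yet dropped (flange still ~199 mm) after about 0.74 rad. Next step.

Emit:
{"name": "apply_moves", "arguments": {
  "plan": [30,0,0,0,0,0,0,30,0,0,0,0,0,0,30,0,0,0,0,0,0,30,0,0,0.5,0,0,-0.12,30,0,0,0,0,0,-0.14,30,0,0,0,0,0,-0.12,75,0,0,-0.5,0,0,0,75,0,0,0,0,0,0],
  "force": 20
}}

```text
clock: 6.75
tool_pos: [529.1, 206.7, 221.7]
tcp_rot: [0.557, 0.83, 0.0, -0.0]
ft_force: [-0.4, -0.7, -0.8]
finger_gap: 0.747
```

```bash
python3 look.py b3
```

```text
t 6.75 tcp [529.1 206.7 221.7] q [ 0.17  0.43  1.41  0.    1.31 -1.79] F [-0.4 -0.7 -0.8] M [ 0.01 -0.    0.04] gap 0.747
tilt [-1.e-04  6.e-04 -1.e+00] shift tool: [-0.3  0.4 -0.3]
flange 179 [175.5 182.6 198.5 199.2]
knob top 44 [238.7 239.8 240.1]
```

View pics/b3.png

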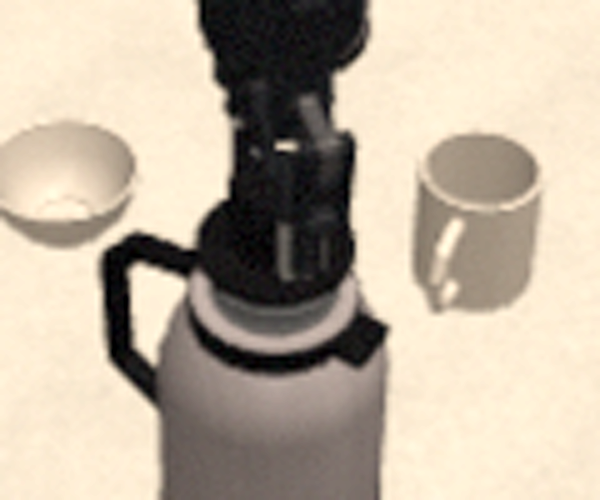

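Still high (knob top 239.8) after about 1.12 rad.

Emit:
{"name": "apply_moves", "arguments": {
  "plan": [30,0,0,0,0,0,0,30,0,0,0,0,0,0,30,0,0,0,0,0,0,30,0,0,0.5,0,0,-0.12,30,0,0,0,0,0,-0.14,30,0,0,0,0,0,-0.12,75,0,0,-0.5,0,0,0,75,0,0,0,0,0,0],
  "force": 20
}}

```text
clock: 7.6
tool_pos: [529.0, 206.7, 221.9]
tcp_rot: [0.39, 0.921, 0.0, -0.0]
ft_force: [0.2, 0.4, -0.8]
finger_gap: 0.744
```

```bash
python3 look.py b4
```

```text
t 7.6 tcp [529.  206.7 221.9] q [ 0.17  0.43  1.4   0.    1.31 -2.17] F [ 0.2  0.4 -0.8] M [ 0.01  0.   -0.01] gap 0.744
tilt [-1.e-04  7.e-04 -1.e+00] shift tool: [-0.5  0.2 -0.1]
flange 126 [174.4 190.3 191.5 192. ]
knob top 97 [231.1 232.6 233.2]
```

View pics/b4.png

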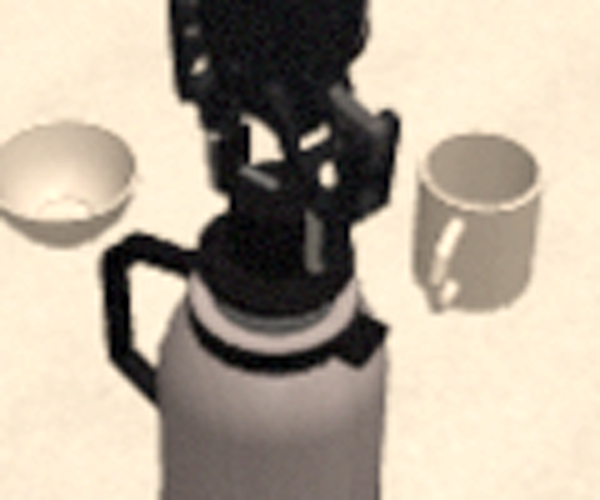

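The stopper dropped: knob top is now ~232.4 mm and flange ~191.5 mm, a depth of about 7.5 mm. I'll lower the fingers, regrip and begin forward turning.

Emit:
{"name": "apply_moves", "arguments": {
  "plan": [75,0,0,2.5,0,0,0,75,0,0,2.5,0,0,0,75,0,0,0,0,0,0,30,0,0,0,0,0,0,30,0,0,0,0,0,0,30,0,0,0,0,0,0,30,0,0,0,0,0,0,30,0,0,0.1,0,0,0.07],
  "force": 25
}}

```text
clock: 8.45
tool_pos: [529.4, 206.1, 217.0]
tcp_rot: [0.421, 0.907, 0.0, 0.001]
ft_force: [2.7, -3.2, 1.0]
finger_gap: 0.527
```

```bash
python3 -c "
from h import *
rel([529.5,206.5,216.5])"
```

```text
t 8.45 tcp [529.4 206.1 217. ] q [ 0.17  0.43  1.41 -0.    1.3  -2.11] F [ 2.7 -3.2  1. ] M [-0.5  -0.36  0.14] gap 0.527
tilt [ 1.e-03 -5.e-04 -1.e+00] shift tool: [0.3 0.3 0.5]
```

Emit:
{"name": "apply_moves", "arguments": {
  "plan": [30,0,0,0.25,0,0,0.13,30,0,0,0.25,0,0,0.13,30,0,0,0.25,0,0,0.13,30,0,0,0.25,0,0,0.13,30,0,0,0.25,0,0,0.13,30,0,0,0.25,0,0,0.13,30,0,0,0.25,0,0,0.13,30,0,0,0.25,0,0,0.13],
  "force": 25
}}

```text
clock: 9.25
tool_pos: [529.6, 205.9, 214.9]
tcp_rot: [0.817, 0.576, 0.0, 0.001]
ft_force: [2.5, -3.5, 2.1]
finger_gap: 0.531
```

```bash
python3 look.py c1
```

```text
t 9.25 tcp [529.6 205.9 214.9] q [ 0.17  0.43  1.41 -0.    1.29 -1.06] F [ 2.5 -3.5  2.1] M [-0.73 -0.52  0.16] gap 0.531
tilt [ 1.5e-03 -8.0e-04 -1.0e+00] shift tool: [ 0.5 -0.3 -7.1]
flange 123 [186.9 188.1 189.1 190.1]
knob top 53 [228.8 229.5 229.7]
```

Emit:
{"name": "apply_moves", "arguments": {
  "plan": [30,0,0,0.25,0,0,0.13,30,0,0,0.25,0,0,0.13,30,0,0,0.25,0,0,0.13,30,0,0,0.25,0,0,0.13,30,0,0,0.25,0,0,0.13,30,0,0,0.25,0,0,0.13,30,0,0,0.25,0,0,0.13,30,0,0,0.25,0,0,0.13],
  "force": 25
}}

```text
clock: 10.1
tool_pos: [529.6, 205.7, 213.0]
tcp_rot: [0.996, 0.094, 0.001, 0.001]
ft_force: [2.6, -5.5, 1.4]
finger_gap: 0.529
```

Emit:
{"name": "apply_moves", "arguments": {
  "plan": [30,0,0,0.25,0,0,0.13,30,0,0,0.25,0,0,0.13,30,0,0,0.25,0,0,0.13,30,0,0,0.25,0,0,0.13,30,0,0,0.25,0,0,0.13,30,0,0,0.25,0,0,0.13,30,0,0,0.25,0,0,0.13,30,0,0,0.25,0,0,0.13],
  "force": 25
}}

```text
clock: 10.9
tool_pos: [529.4, 205.5, 211.0]
tcp_rot: [0.911, -0.413, 0.001, 0.001]
ft_force: [1.5, -6.6, 2.7]
finger_gap: 0.526
```

```bash
python3 look.py c2
```

```text
t 10.9 tcp [529.4 205.5 211. ] q [ 0.16  0.44  1.42 -0.    1.28  1.02] F [ 1.5 -6.6  2.7] M [-1.21 -0.21  0.14] gap 0.526
tilt [ 8.0e-04 -1.8e-03 -1.0e+00] shift tool: [ -0.7  -0.7 -11. ]
flange 105 [184.3 185.1 186.2 197.8]
knob top 69 [224.9 225.7 226. ]
```

View pics/c2.png

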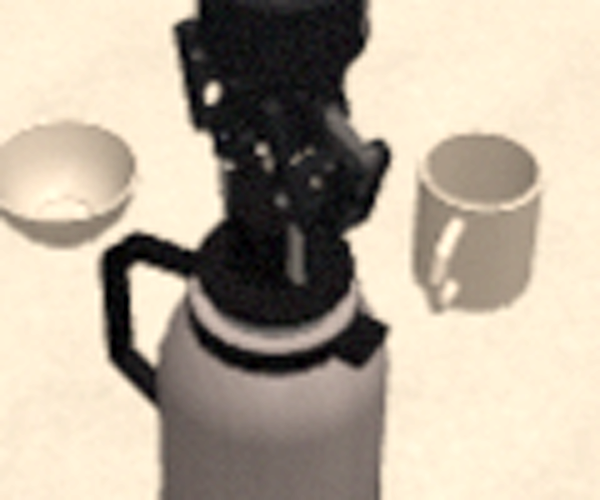

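Emit:
{"name": "apply_moves", "arguments": {
  "plan": [30,0,0,0.25,0,0,0.13,30,0,0,0.25,0,0,0.13,30,0,0,0.25,0,0,0.13,30,0,0,0.25,0,0,0.13,30,0,0,0.25,0,0,0.13,30,0,0,0.25,0,0,0.13,30,0,0,0.25,0,0,0.13,30,0,0,0.25,0,0,0.13],
  "force": 25
}}

```text
clock: 11.75
tool_pos: [529.1, 205.6, 209.0]
tcp_rot: [-0.585, 0.811, -0.001, -0.001]
ft_force: [-0.8, -6.0, 3.9]
finger_gap: 0.53
```

Emit:
{"name": "apply_moves", "arguments": {
  "plan": [30,0,0,0.25,0,0,0.13,30,0,0,0.25,0,0,0.13,30,0,0,0.25,0,0,0.13,30,0,0,0.25,0,0,0.12,30,0,0,0,0,0,0,75,0,0,0,0,0,0,75,0,0,0,0,0,0,75,0,0,0,0,0,0],
  "force": 25
}}

```text
clock: 12.55
tool_pos: [528.9, 206.6, 207.5]
tcp_rot: [-0.364, 0.931, 0.0, -0.0]
ft_force: [-0.5, 0.0, 0.4]
finger_gap: 0.753
```

```bash
python3 look.py c3
```

```text
t 12.55 tcp [528.9 206.6 207.5] q [0.17 0.44 1.43 0.   1.28 2.56] F [-0.5  0.   0.4] M [0.   0.04 0.02] gap 0.753
tilt [-5.e-04  5.e-04 -1.e+00] shift tool: [ -0.3  -0.5 -14.5]
flange 79 [181.2 182.3 183.2 183.7]
knob top 107 [221.9 222.8 223.7]
```

View pics/c3.png

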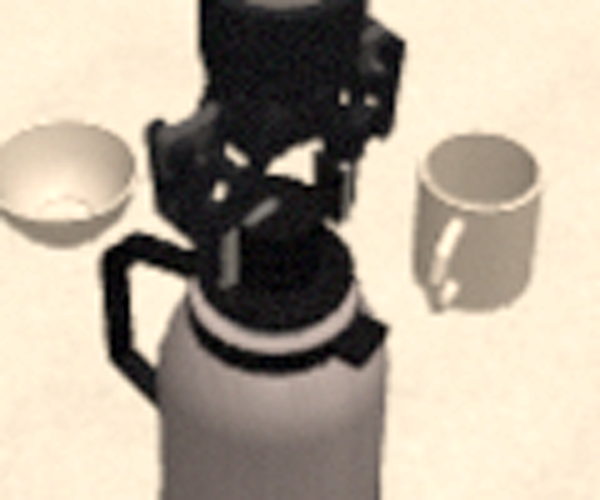

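Emit:
{"name": "apply_moves", "arguments": {
  "plan": [75,0.7,-0.7,0,0,0,0,75,0,0,0,0,0,-0.14,75,0,0,0,0,0,-0.14,75,0,0,0,0,0,-0.14,75,0,0,0,0,0,-0.14,75,0,0,0,0,0,-0.14,75,0,0,0,0,0,-0.14,75,0,0,0,0,0,-0.14],
  "force": 25
}}

```text
clock: 13.4
tool_pos: [529.0, 205.4, 207.7]
tcp_rot: [0.761, -0.648, -0.0, -0.0]
ft_force: [0.0, 0.1, 0.5]
finger_gap: 0.747
```

Emit:
{"name": "apply_moves", "arguments": {
  "plan": [75,0,0,0,0,0,-0.14,75,0,0,0,0,0,-0.14,75,0,0,0,0,0,-0.14,75,0,0,0,0,0,-0.14,75,0,0,0,0,0,-0.14,75,0,0,0,0,0,-0.14,75,0,0,0,0,0,-0.1,75,0,0,0,0,0,0],
  "force": 25
}}

```text
clock: 14.2
tool_pos: [529.0, 205.4, 207.7]
tcp_rot: [0.972, -0.236, -0.0, -0.0]
ft_force: [0.5, -0.3, 0.4]
finger_gap: 0.752
```

```bash
python3 look.py c4
```

```text
t 14.2 tcp [529.  205.4 207.7] q [0.16 0.44 1.43 0.   1.28 0.64] F [ 0.5 -0.3  0.4] M [-0.01  0.04 -0.01] gap 0.752
tilt [-1.e-04  1.e-04 -1.e+00] shift tool: [ -0.1  -1.2 -14.3]
flange 95 [181.2 182.1 182.6 183.4]
knob top 113 [222.1 223.3 224.1]
```

View pics/c4.png

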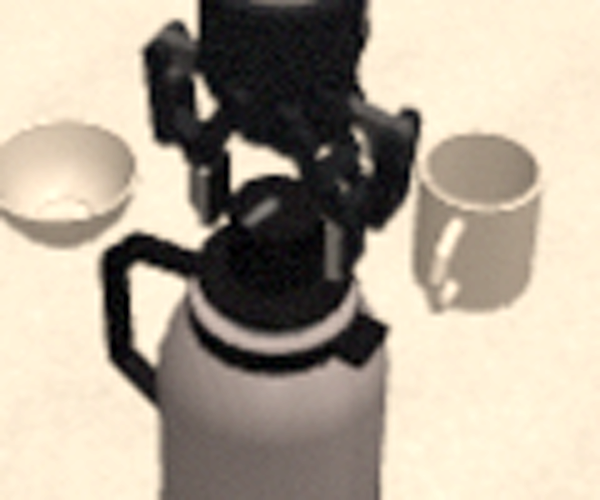

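The pointer (262,211) hasn't moved and the fingers straddle the knob. Regrip and turn the last ~1.7 rad.

Emit:
{"name": "apply_moves", "arguments": {
  "plan": [30,0,0,0,0,0,0,30,0,0,0,0,0,0,30,0,0,0,0,0,0,30,0,0,0,0,0,0,30,0,0,0.2,0,0,0.1,30,0,0,0.25,0,0,0.13,30,0,0,0.25,0,0,0.13,30,0,0,0.25,0,0,0.13],
  "force": 25
}}

```text
clock: 15.05
tool_pos: [529.1, 205.4, 206.9]
tcp_rot: [0.884, -0.467, 0.0, -0.0]
ft_force: [0.2, -0.4, 2.3]
finger_gap: 0.532
```

Emit:
{"name": "apply_moves", "arguments": {
  "plan": [30,0,0,0.25,0,0,0.13,30,0,0,0.25,0,0,0.13,30,0,0,0.25,0,0,0.13,30,0,0,0.25,0,0,0.13,30,0,0,0.25,0,0,0.13,30,0,0,0.25,0,0,0.13,30,0,0,0.25,0,0,0.13,30,0,0,0.25,0,0,0.13],
  "force": 25
}}

```text
clock: 15.85
tool_pos: [529.1, 205.8, 204.9]
tcp_rot: [-0.535, 0.845, 0.0, 0.0]
ft_force: [0.6, 1.9, -0.0]
finger_gap: 0.527
```

```bash
python3 look.py c5
```

```text
t 15.85 tcp [529.1 205.8 204.9] q [0.16 0.44 1.43 0.   1.27 2.18] F [ 0.6  1.9 -0. ] M [ 0.3  -0.19  0.14] gap 0.527
tilt [ 4.e-04  8.e-04 -1.e+00] shift tool: [ -0.8  -0.1 -17.1]
flange 115 [178.4 179.4 181.1 199.9]
knob top 59 [218.8 219.7 220.1]
```

View pics/c5.png

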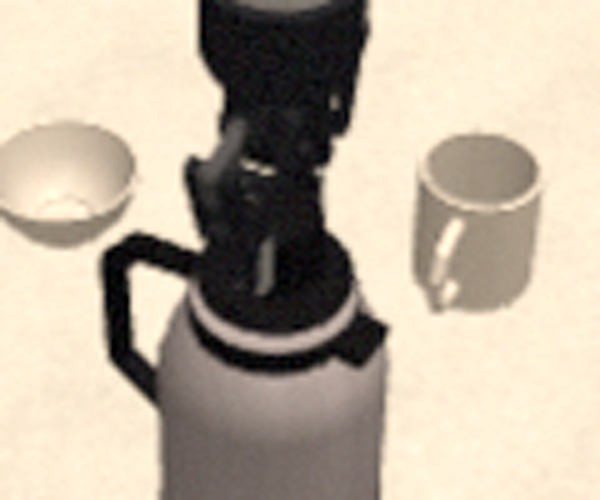

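Emit:
{"name": "apply_moves", "arguments": {
  "plan": [30,0,0,0,0,0,0,30,0,0,0,0,0,0,30,0,0,0,0,0,0,30,0,0,0,0,0,0,30,0,0,0,0,0,0,30,0,0,0,0,0,0,30,0,0,0,0,0,0,30,0,0,0,0,0,0],
  "force": 25
}}

```text
clock: 16.7
tool_pos: [529.1, 205.7, 204.9]
tcp_rot: [-0.538, 0.843, 0.0, 0.0]
ft_force: [0.7, 5.1, 1.7]
finger_gap: 0.532
```

```bash
python3 look.py c6
python3 - <<'E'
from h import *
from plant import env
s=env.get_state(); print(s["dq"].round(4))
# compare side views before/after away from arm
a=np.load("side0.npz")["pixels"].astype(int); b=np.load("last.npz")["pixels"].astype(int)
d=abs(a-b).sum(2)>60
for n,(u,v) in dict(mug=(316,244),bowl=(233,237),carton=(326,333),spoon=(220,368),beaker=(320,177),bottle=(249,155)).items(): print(n,d[v-18:v+18,u-18:u+18].mean().round(3))
E
```

```text
t 16.7 tcp [529.1 205.7 204.9] q [0.16 0.44 1.43 0.   1.27 2.17] F [0.7 5.1 1.7] M [ 0.86 -0.16 -0.04] gap 0.532
tilt [ 3.e-04  6.e-04 -1.e+00] shift tool: [ -0.9  -0.  -17.1]
flange 110 [178.  179.2 180.6 197.1]
knob top 61 [219.4 220.4 220.8]
[-0.0004 -0.0003 -0.0005  0.0001  0.0005 -0.0014]
mug 0.0
bowl 0.0
carton 0.0
spoon 0.0
beaker 0.677
bottle 0.264
```

```bash
python3 -c "
from plant import env
print(env.finish_job())"
```

```text
the job is handed in; nothing more can be done
None
```

I started the standing-high stopper on the near (left) jug, turned it forward one full turn, and handed the job in at about 17 s with the gripper still holding the knob. No verdict came back.

- **Backward turn:** I turned the stopper back in four steps of about 0.37 rad, letting go after each to check. It dropped between about 1.12 and 1.5 rad, and the knob top went from about 239.7 to 232.4 mm, a depth of about 7.4 mm.
- **Forward turn:** I then turned it forward about 6.28 rad, with one regrip at about 4.75 rad.
- **Last checks:** The knob top reads 219.7–220.4 mm, so depth is about 19.3–20 mm against the target of 20 ± 3 mm. The thread pitch predicts about 19.5 mm. Joint speeds were near zero. The gripper opening was 0.53 (about 45 mm) under a 25 N grip, and the outside force on the tool was about 5 N.
- **Disagreements and gaps:**
  - The two cameras disagreed by about 7 mm in y on the jug's position. I put most of that down to the slanted side view and worked close to the top camera's value, and the grip forces bore this out.
  - The mug, bowl, carton and spoon are unchanged in the side view.
  - I could not compare the beaker and bottle because the arm hid them, and I did not check the jam jar. The gripper did not work near any of the three.

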